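# Set the iris lever of a process lens to the long scale mark

## Robot

A 7-joint arm with a two-finger parallel gripper is mounted at the origin on the work surface. World frame = base frame: x ahead of the robot, y to its left, z up, the work surface at z = 0. Lengths are in m, angles in rad, forces in N, time in s.
With the tool pointing down it reaches from about 0.425 to 0.875 m from the base axis. Payload 8.4 kg.
Tool frame: the origin (TCP) lies at the very end of the fingers, on their centre line; the grasp point (between the pads) lies 19 mm behind it; z points along the fingers, y is the direction in which the jaws open and shut (so a half turn about z gives the same grasp; the last joint's range is limited). The gripper opens to 85 mm and grips with 20 to 120 N. Pads are 22 mm wide; open, the fingers measure 114 mm over their backs; the gripper's body (76 mm by 85 mm) begins 54 mm behind the grasp point. The pads swing forward as they close: fully open they stand 13 mm farther back than shut.
Start: joints at [1.059, 0.333, 0.04, 1.465, -0.013, 1.343, -0.059], TCP at [0.261, -0.595, 0.231] pointing down, gripper open.
Joint ranges: [-2.58, 2.58], [-0.38, 2.09], [-1.3, 1.39], [0.25, 2.4], [-1.5, 4.64], [0.08, 2.09], [-2.65, 2.65]. Speed limits (rad/s): [2.22, 2.22, 2.79, 2.79, 3.14, 3.14, 3.14].

## Interface

Orientations are given as a unit quaternion [w, x, y, z].
In Python, from workcell import bot gives the robot as it stands. The module is installed in compiled form; this text tells all that it offers.
- The arm moves only by the tool move_arm, never from a script. Its argument "increments" is a list of rows, each a list of 3 entries, a list of its own where there are three numbers: the shift along the tool's x, y, z as a fraction of full scale, then the turn, a rotation vector about the tool's x, y, z as a fraction of full scale, then the opening, from 0 (shut) to 1 (fully open). In form: [[[x, y, z], [wx, wy, wz], grip], ...]. A call has 1 to 10 rows; each row shifts and turns the pose as measured when the row begins, along the tool's axes as they then stand; what a row does not reach is not made up. Full scale, the value 1, is 0.3 m for a shift and 0.15 rad for a turn. A row lasts 1/8 s, in which the tool goes at most 62.5 mm and 10.7 degrees, less where a joint would pass 70% of its speed; a pose out of reach is approached as far as the arm can. A call with a number of a shift or a turn outside -1 to 1 is refused whole. A call with a gripper value outside its range is refused whole. The fingers move at their own pace and stop on an object; "newtons" is the grip in N (left out, the last holds). Time passes only in rows, so rows that do not move let the fingers close. It gives the time, the measured TCP pose, the force and the opening at its end, in the units of the state.
- bot.sense(): the state, without advancing time (a new reading comes with each control period).
- bot.grab_frame(name): name is "scene" or "top" or "wrist"; returns the picture (480x640x3 uint8, red, green, blue); there is no depth.
- bot.calibration(name): a dict with "camera_matrix" (3x3 intrinsics, pixels), "R" (3x3) and "t" (3): a world point X has camera coordinates R X + t. Camera axes: x right, y down, z forward; pixel columns grow to the right and rows downward; lengths in m; the calibration is good to about 2 mm. A picture is of the moment at which its call begins: read the wrist's pose just before it. calibration takes no time and is no camera call; for the wrist camera it gives the pose at the moment of the call.
- bot.job_done(): hands the job in, once; it reports no verdict.
The state is a dict: "time_s": time; "joint_pos": joint angles; "dq": joint speeds; "effort": joint torques, N m; "eef_pos": TCP position; "tcp_rot": TCP orientation; "ft_force": force on the tool from outside, world axes, zero at the start; "ft_torque": the same for the moment, N m; "finger_gap": finger opening in m.
Only numpy, scipy, OpenCV 4.12 (cv2) and the standard library are available. Lean on these libraries where they do the work, as an engineer would, in place of code of your own. Each camera call takes 0.05 s, during which the arm holds its last target. There are 200 camera calls.

## Task

The big barrel lens on the mat has just had its iris rebuilt. With closed fingers push its lever clockwise, seen from above, all the way to the wide-open stop, then push it back anticlockwise until it is centred over the one long mark of the scale, and draw clear. Only push the lever, never take it between the fingers; do not lift the lens or shove it out of place, and leave the other things on the mat alone.

Things in the scene. Friction and masses are not known exactly. Their poses are not given: they have to be found in the camera images.
- lens: The lens, 2.6 kg, loose and upright on a 4 mm mat. Origin: centre of its underside; heights here count from it; z up. Foot 148 mm across; barrel 132 mm; scale flange 168 mm across, 58 to 64 mm up; knurled iris ring 124 mm, 65 to 80 mm up; open mouth 92 mm, top at 86 mm. The lever stands at 2.442 rad + joint value, anticlockwise from the lens's x axis. Pushed with over about 8 N the lens slides.
- iris (a joint): Angle of the iris ring with its lever, 0 to 1.4 rad. 0: wide open, lever at the clockwise end against its stop; grows as the lever goes anticlockwise seen from above and the leaves close. The long mark lies at 0.8 rad. Stiffness about 0.1 N m (1 N at the lever), no spring: it stays where it is left.
- lever_mid (a point): On the lever's centre line, middle of its free part, 103 mm from the lens axis, 72 mm up; x outward along the lever, y anticlockwise, z up. The lever is a straight aluminium bar 8 mm wide and 8 mm tall (68 to 76 mm up) that runs out over the scale and past the flange's rim (84 mm from the axis). Beyond the rim only the mat lies under it.
- lever_end (a point): Axis of the round upright boss at the lever's end, 12 mm in diameter, 64 to 80 mm up, 126 mm from the lens axis; this point is 72 mm up.
- long_mark (a point): Outer end of the long white mark, on the rim of the scale flange, 84 mm from the axis, 64 mm up. Eight radial white marks, 0.2 rad apart, lie on top of the flange, the first at the wide-open stop; the long one is the fifth from there: twice as wide (3 mm), 20 mm long, running on down the rim's edge; the others are 9 mm long.
- open_stop (a point): Top of the steel stop screw at the wide-open (clockwise) end of the scale, 7 mm in diameter, 78 mm from the axis, 64 to 78 mm up; the lever's side comes to rest against it. A like screw stands at the other end of the travel.
- front_cell: Bystander: the lens's front cell, black ring with a glass, 92 mm across, 40 mm high, standing near the lens. Origin: centre of its underside.
- retaining_ring: Bystander: brass ring, 80 mm across, 6 mm high, lying before the lever. Origin: centre of its underside.
- screw_jar: Bystander: small glass jar with a metal lid, 42 mm across, 50 mm high. Origin: centre of its underside.
- spanner: Bystander: steel lens spanner lying flat, 120 mm long, about 70 mm wide, 11 mm high. Origin: near its centre, on the mat; x along its bar.
- screwdriver: Bystander: thin screwdriver with a red handle, 180 mm long, 15 mm high, lying along its x. Origin: near its middle, on the mat.
- tweezers: Bystander: steel tweezers, 128 mm long, 9 mm high, lying along their x. Origin: near their middle, on the mat.
- loupe: Bystander: black eyepiece loupe, 46 mm across, 40 mm high. Origin: centre of its underside.
- solvent: Bystander: white solvent bottle, 60 mm across, 120 mm high. Origin: centre of its underside.

How it is judged:
By the outcome, as a careful person would: the job done as asked, in the order asked, and still so for the second after the job is handed in, with the robot touching nothing.
It also fails if it takes over 54 s, if anything falls off the work surface, if the arm or the gripper's body presses on something with over 40 N, if the wrist force passes 120 N, or if a joint passes its speed limit or range.

## Working session

There is one attempt and no reset: what is moved stays moved. The work goes in short steps, Python scripts to look and compute and a tool call to move; the robot and the scene stay as the last step left them, time stands still between calls to the robot, and variables do not carry over. Pictures are saved under pics/ and viewed, about 8 in all and at most 12, crops included, and the job is handed in when it is done.

Besides the shell and the picture viewer there is one more tool, called as name(argument=value, ...), one argument or row to a line, values as JSON. move_arm: Moves the arm, as the interface text tells. Its arguments: {"type":"object","properties":{"increments":{"type":"array","items":{"type":"array"}},"newtons":{"type":"number"}},"required":["increments"]}

```bash
mkdir -p pics && python3 - <<'E'
from workcell import bot
import cv2,numpy as np
s=bot.sense();print({k:np.round(v,3) for k,v in s.items()})
for n in("scene","top"):
    c=bot.calibration(n);print(n,c["camera_matrix"],c["R"],c["t"])
    cv2.imwrite(f"pics/{n}0.png",bot.grab_frame(n)[:,:,::-1])
E
```

```text
{'time_s': np.float64(0.0), 'joint_pos': array([ 1.059,  0.334,  0.04 ,  1.466, -0.013,  1.343, -0.058]), 'dq': array([ 0.001,  0.   , -0.   ,  0.   ,  0.002, -0.   ,  0.   ]), 'effort': array([ 1.0000e-03, -6.5854e+01,  1.3660e+00, -4.0557e+01,  1.7000e-02,
        1.2000e-02, -0.0000e+00]), 'eef_pos': array([ 0.261, -0.595,  0.23 ]), 'tcp_rot': array([-0.001,  0.979,  0.205, -0.   ]), 'ft_force': array([-0.353, -0.353, -0.094]), 'ft_torque': array([-0.016, -0.003, -0.007]), 'finger_gap': np.float64(0.085)}
scene [[593.31163119   0.         324.93340873]
 [  0.         593.31163119 227.39171255]
 [  0.           0.           1.        ]] [[-0.64897426  0.76080689 -0.00229881]
 [ 0.54911539  0.46630411 -0.69356526]
 [-0.52659728 -0.45136832 -0.72039013]] [ 0.38927041 -0.26340577  1.64288284]
top [[477.28144693   0.         330.11836373]
 [  0.         477.28144693 238.37614807]
 [  0.           0.           1.        ]] [[-0.00501367 -0.99996159 -0.00718867]
 [-0.98317355  0.00624197 -0.18256725]
 [ 0.18260511  0.00615238 -0.98316709]] [-0.00494225  0.5901008   1.07689213]
```

View pics/top0.png

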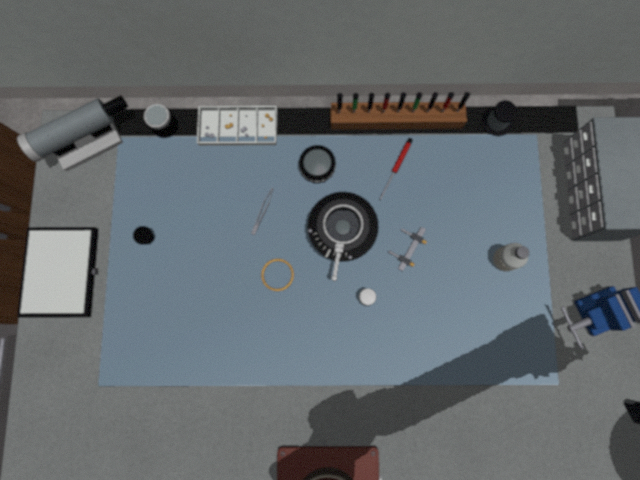

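View pics/scene0.png

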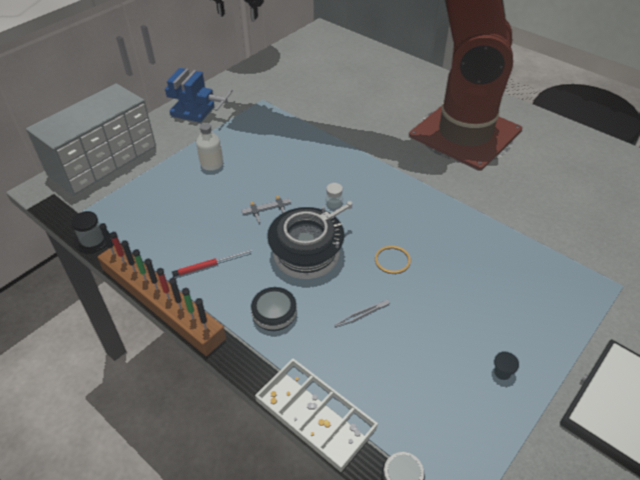

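The top view shows the lens at about (343,225), with its lever pointing toward the robot and its boss at about (335,275). The scale marks lie to the lever's left, around (310–330, 230–255). The brass ring is at (277,275) and the jar at (367,297). The scene view agrees: mouth at (307,229), boss at (350,205).

```bash
cat > h.py <<'E'
from workcell import bot
import numpy as np, cv2
from scipy.spatial.transform import Rotation as Ro
def ray(c,p):
    K,R,t=c["camera_matrix"],np.array(c["R"]),np.array(c["t"])
    d=R.T@np.linalg.solve(K,[p[0],p[1],1]);return -R.T@t,d
def atz(c,p,z):
    o,d=ray(c,p);return o+d*(z-o[2])/d[2]
def tri(cps):
    A=[];b=[]
    for c,p in cps:
        o,d=ray(c,p);d=d/np.linalg.norm(d);M=np.eye(3)-np.outer(d,d);A.append(M);b.append(M@o)
    return np.linalg.lstsq(np.vstack(A),np.hstack(b),rcond=None)[0]
def proj(c,X):
    x=np.array(c["R"])@np.array(X)+np.array(c["t"]);q=c["camera_matrix"]@x;return q[:2]/q[2]
def rot(s): return Ro.from_quat(np.r_[s["tcp_rot"][1:],s["tcp_rot"][0]])
E
python3 - <<'E'
from h import *
T,S=bot.calibration("top"),bot.calibration("scene")
np.set_printoptions(precision=3,suppress=True)
print("mouth",tri([(T,(344,224)),(S,(307,229))]),atz(T,(344,224),.09))
print("boss",tri([(T,(335,275)),(S,(350,205))]),atz(T,(335,275),.084))
print("jar",atz(T,(367,297),.054),"ring",atz(T,(277,275),.007),"cell",atz(T,(317,163),.04))
print(rot(bot.sense()).as_matrix())
W=bot.calibration("wrist");print(W, "campos",-W["R"].T@W["t"])
E
```

```text
mouth [ 0.618 -0.039  0.079] [ 0.617 -0.041  0.09 ]
boss [ 0.499 -0.016  0.077] [ 0.5   -0.019  0.084]
jar [ 0.451 -0.093  0.054] ring [0.509 0.122 0.007] cell [0.783 0.023 0.04 ]
[[ 0.916  0.401 -0.001]
 [ 0.401 -0.916  0.001]
 [-0.    -0.001 -1.   ]]
{'camera_matrix': array([[430.883,   0.   , 321.97 ],
       [  0.   , 430.883, 243.327],
       [  0.   ,   0.   ,   1.   ]]), 'R': array([[ 0.401, -0.916, -0.   ],
       [-0.883, -0.386,  0.267],
       [-0.245, -0.107, -0.964]]), 't': array([-0.649, -0.035,  0.377])} campos [ 0.322 -0.568  0.372]
```

```bash
cat >> h.py <<'E'
def yaw(s):
    m=rot(s).as_matrix();return np.arctan2(m[1,0],m[0,0])
def plan(p1,y1,n,s=None):
    """straight line rows to TCP p1, tool-down yaw y1"""
    s=s or bot.sense();p0=np.array(s["eef_pos"]);y0=yaw(s);d=(np.array(p1)-p0)/n;w=(y1-y0)/n
    for k in range(n):
        y=y0+w*k;c,q=np.cos(y),np.sin(y)
        print([[round(v/.3,3) for v in(d[0]*c+d[1]*q,d[0]*q-d[1]*c,-d[2])],[0,0,round(-w/.15,2)],0])
E
python3 -c "
from h import *
plan([.54,-.03,.25],-.18,12)"
```

```text
[[np.float64(0.134), np.float64(-0.113), np.float64(-0.005)], [0, 0, np.float64(0.33)], 0]
[[np.float64(0.128), np.float64(-0.119), np.float64(-0.005)], [0, 0, np.float64(0.33)], 0]
[[np.float64(0.122), np.float64(-0.125), np.float64(-0.005)], [0, 0, np.float64(0.33)], 0]
[[np.float64(0.116), np.float64(-0.131), np.float64(-0.005)], [0, 0, np.float64(0.33)], 0]
[[np.float64(0.109), np.float64(-0.137), np.float64(-0.005)], [0, 0, np.float64(0.33)], 0]
[[np.float64(0.102), np.float64(-0.142), np.float64(-0.005)], [0, 0, np.float64(0.33)], 0]
[[np.float64(0.095), np.float64(-0.147), np.float64(-0.005)], [0, 0, np.float64(0.33)], 0]
[[np.float64(0.088), np.float64(-0.151), np.float64(-0.005)], [0, 0, np.float64(0.33)], 0]
[[np.float64(0.08), np.float64(-0.156), np.float64(-0.005)], [0, 0, np.float64(0.33)], 0]
[[np.float64(0.073), np.float64(-0.159), np.float64(-0.005)], [0, 0, np.float64(0.33)], 0]
[[np.float64(0.065), np.float64(-0.163), np.float64(-0.005)], [0, 0, np.float64(0.33)], 0]
[[np.float64(0.057), np.float64(-0.166), np.float64(-0.005)], [0, 0, np.float64(0.33)], 0]
```

move_arm(
  increments=[
    [[0.134, -0.113, -0.005], [0, 0, 0.33], 0],
    [[0.128, -0.119, -0.005], [0, 0, 0.33], 0],
    [[0.122, -0.125, -0.005], [0, 0, 0.33], 0],
    [[0.116, -0.131, -0.005], [0, 0, 0.33], 0],
    [[0.109, -0.137, -0.005], [0, 0, 0.33], 0],
    [[0.102, -0.142, -0.005], [0, 0, 0.33], 0],
    [[0.095, -0.147, -0.005], [0, 0, 0.33], 0],
    [[0.088, -0.151, -0.005], [0, 0, 0.33], 0],
    [[0.08, -0.156, -0.005], [0, 0, 0.33], 0],
    [[0.073, -0.159, -0.005], [0, 0, 0.33], 0],
  ],
)

```text
time_s: 1.35
eef_pos: [0.4998, -0.1147, 0.2423]
tcp_rot: [-0.001, 0.999, -0.053, -0.003]
ft_force: [1.3, -0.4, 0.1]
finger_gap: -0.0001
```

```bash
python3 -c "
from h import *
plan([.54,-.03,.25],-.18,4)"
```

```text
[[np.float64(0.026), np.float64(-0.074), np.float64(-0.006)], [0, 0, np.float64(0.12)], 0]
[[np.float64(0.024), np.float64(-0.074), np.float64(-0.006)], [0, 0, np.float64(0.12)], 0]
[[np.float64(0.023), np.float64(-0.075), np.float64(-0.006)], [0, 0, np.float64(0.12)], 0]
[[np.float64(0.022), np.float64(-0.075), np.float64(-0.006)], [0, 0, np.float64(0.12)], 0]
```

move_arm(
  increments=[
    [[0.026, -0.074, -0.006], [0, 0, 0.12], 0],
    [[0.024, -0.074, -0.006], [0, 0, 0.12], 0],
    [[0.023, -0.075, -0.006], [0, 0, 0.12], 0],
    [[0.022, -0.075, -0.006], [0, 0, 0.12], 0],
    [[0, 0, 0], [0, 0, 0], 0],
  ],
)

```text
time_s: 1.98
eef_pos: [0.541, -0.0215, 0.2482]
tcp_rot: [-0.002, 0.996, -0.087, -0.004]
ft_force: [0.1, 0.3, 0.1]
finger_gap: 0.0001
```

```bash
python3 - <<'E'
from h import *
import pickle
c=bot.calibration("wrist");cv2.imwrite("pics/w1.png",bot.grab_frame("wrist")[:,:,::-1]);pickle.dump(c,open("w1.pkl","wb"))
s=bot.sense();print(s["eef_pos"],yaw(s),s["ft_force"])
E
```

```text
[ 0.54070206 -0.02286567  0.24809286] -0.17466040351451265 [-0.45069739 -0.65329345  0.06387948]
```

View pics/w1.png

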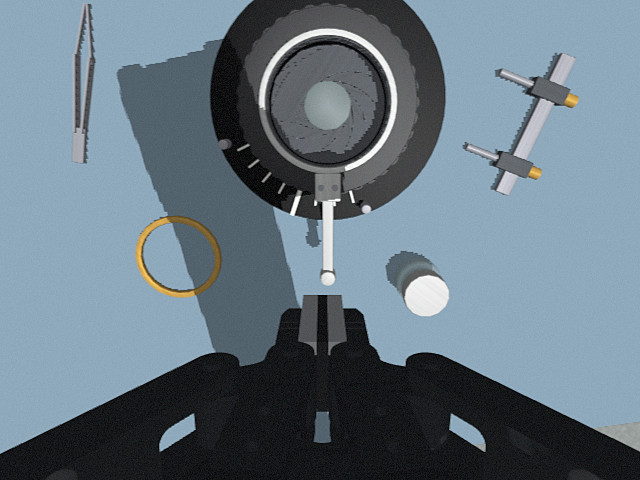

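The wrist view shows the lever from the mouth ring (centre about (328,100)) to its boss at (328,278). The long mark is at about (296,202), the open stop screw at (225,144) and the other screw at (367,209). The ring (180,256), jar (427,295) and spanner are all clear of the lever.

```bash
cat > meas.py <<'E'
from h import *
import pickle
np.set_printoptions(precision=4,suppress=True)
def comps(f,roi,thr=150,amin=8):
    g=cv2.cvtColor(cv2.imread(f),cv2.COLOR_BGR2GRAY);x0,y0,x1,y1=roi
    n,l,st,ce=cv2.connectedComponentsWithStats((g[y0:y1,x0:x1]>thr).astype(np.uint8))
    for i in range(1,n):
        if st[i,4]>=amin:
            p=np.argwhere(l==i)[:,::-1]+[x0,y0]
            r=cv2.minAreaRect(p.astype(np.float32))
            yield ce[i]+[x0,y0],st[i,4],r,p
E
python3 - <<'E'
from meas import *
c=pickle.load(open("w1.pkl","rb"))
for ce,a,r,p in comps("pics/w1.png",(205,15,455,300)): print(ce,a,np.round(r[1],1),round(r[2]),p.min(0),p.max(0))
E
```

```text
[216.9984  25.776 ] 616 [26. 32.] 90 [205  15] [237  41]
[387.1615 220.7631] 17644 [284. 181.] 90 [273  15] [454 299]
[339.7929  80.1579] 1931 [140.4 116.9] 37 [259  28] [396 170]
[332.082  107.8591] 866 [36.5 31.9] 38 [314  88] [349 128]
[242.8182 146.9091] 11 [0.9 9.8] 63 [238 145] [247 149]
[253.1 163.2] 10 [ 0.8 10. ] 51 [249 160] [257 166]
[266.2 176.7] 10 [ 0.8 10. ] 41 [263 173] [269 181]
[298.875 191.875] 8 [2. 2.] 90 [298 191] [300 193]
[351.5143 196.4   ] 35 [11.9  2.7] 76 [349 191] [354 202]
[314.9333 202.6667] 15 [5. 2.] 90 [314 200] [316 205]
```

```bash
python3 - <<'E'
from meas import *
from scipy.optimize import least_squares
c=pickle.load(open("w1.pkl","rb"))
im=cv2.imread("pics/w1.png");hsv=cv2.cvtColor(im,cv2.COLOR_BGR2HSV)
m=((hsv[...,1]<40)&(hsv[...,2]>140)).astype(np.uint8)
n,l,st,ce=cv2.connectedComponentsWithStats(m[:300])
for i in range(1,n):
    if st[i,4]>5 and 200<ce[i,0]<450:print(ce[i],st[i])
# mouth: fit ellipse to ring pixels
i=l[170-2:172,320:336].max() if 0 else None
g=im[...,1]
def sub(p,w=7,thr=95):  # weighted centroid above local background
    x,y=p;a=g[y-w:y+w+1,x-w:x+w+1].astype(float);b=np.clip(a-thr,0,None);Y,X=np.mgrid[y-w:y+w+1,x-w:x+w+1];return np.array([(X*b).sum(),(Y*b).sum()])/b.sum()
ms={0:(243,147),1:(253,163),2:(266,177),3:(282,188),7:(352,196)}
px={k:sub(v) for k,v in ms.items()}
W={k:atz(c,v,.068)[:2] for k,v in px.items()}
ctr=atz(c,(327.5,99),.09)[:2];print("mouth ctr",ctr)
def f(q):
    r=[(q[:2]-ctr)*.5]
    for k,w in W.items():
        a=q[2]+.2*k;r.append(w-q[:2]-.0795*np.array([np.cos(a),np.sin(a)]))
    return np.hstack(r)
s=least_squares(f,[.617,-.04,1.7]);print(s.x,(f(s.x)*1e3).round(1))
q=s.x
for n,p,z in(("boss",(328,278),.084),("leverbar",(328.5,235),.080),("long outer",(293,213),.068),("openscrew",(225,144),.082),("endscrew",(367,209.5),.082)):
    w=atz(c,p,z)[:2]-q[:2];print(n,w+q[:2],np.hypot(*w),(np.arctan2(w[1],w[0])-q[2])%(2*np.pi))
E
python3 - <<'E'
import cv2
im=cv2.imread("pics/w1.png")[130:290,200:400]
cv2.imwrite("pics/w1c.png",cv2.resize(im,(750,600),interpolation=cv2.INTER_CUBIC))
E
```

```text
[339.7784  80.3362] [ 259   28  139  143 1990]
[327.4757 104.9911] [ 305   81   46   49 1688]
[242.6875 147.1875] [238 145  11   6  16]
[253.3125 163.125 ] [249 160  10   8  16]
[266.     177.0625] [262 173   9   9  16]
[281.1667 187.8333] [279 184   6   9  12]
[295.1593 203.6726] [290 191  11  25 113]
[351.5   196.325] [349 190   6  13  40]
[327.6837 233.3537] [321 198  20  73 800]
[315.0588 202.6471] [314 200   3   6  17]
[366.0923 208.9077] [362 205   9   9  65]
[327.6176 278.4941] [320 272  16  14 170]
[427.0187 288.8236] [404 275  46  25 907]
mouth ctr [ 0.621  -0.0389]
[ 0.6251 -0.0451  1.8474] [ 2.1 -3.1 -3.6 -4.2 -1.6 -3.3  0.3 -2.   1.7 -0.2  4.3  8.2]
boss [ 0.4948 -0.0177] 0.133191660146044 1.0873066145693704
leverbar [ 0.5267 -0.0236] 0.10068762284585174 1.0794313735374703
long outer [0.5453 0.0005] 0.09190278183086821 0.7757025119881806
openscrew [0.6043 0.0363] 0.0839831885503053 6.256721948888988
endscrew [ 0.5413 -0.0544] 0.08430360158246046 1.4054730097166779
```

View pics/w1c.png

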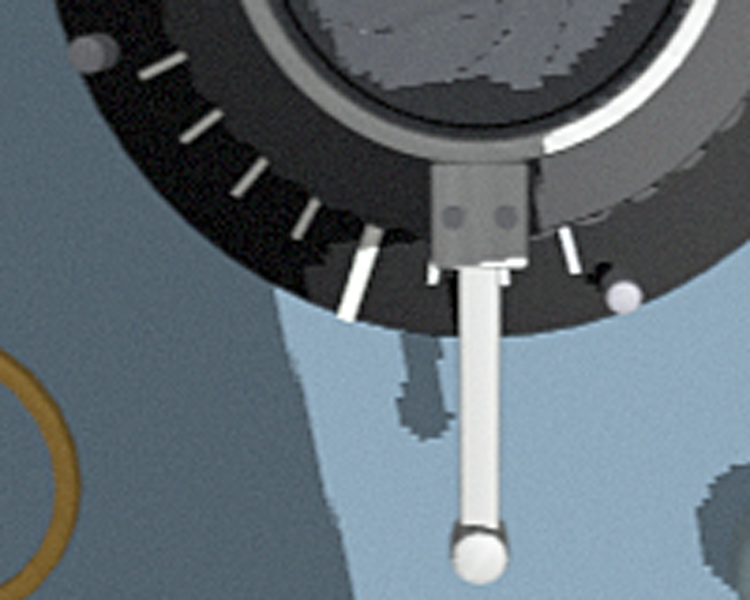

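```bash
cat > fit.py <<'E'
from meas import *
from scipy.optimize import least_squares
def fit(c,marks,ctr,others,rl=None):
    W={k:atz(c,v,.068)[:2] for k,v in marks.items()};ctr=atz(c,ctr,.09)[:2]
    u=lambda a:np.array([np.cos(a),np.sin(a)])
    def f(q): return np.hstack([(q[:2]-ctr)]+[w-q[:2]-(q[4] if k==4 else q[3])*u(q[2]+.2*k) for k,w in W.items()])
    s=least_squares(f,[.62,-.04,1.8,.0685,.074],x_scale=.01);q=s.x;print("ctr",ctr,"fit",q,"res mm",(f(q)*1e3).round(1))
    for n,p,z in others:
        w=atz(c,p,z)[:2]-q[:2];print(n,w+q[:2],"r",np.hypot(*w),"rel",((np.arctan2(w[1],w[0])-q[2]+1)%(2*np.pi))-1)
    return q
E
python3 - <<'E'
from fit import *
c=pickle.load(open("w1.pkl","rb"))
fit(c,{0:(242.7,147.2),1:(253.3,163.1),2:(266,177.06),3:(281.6,188.3),4:(295.2,203.7),7:(351.5,196.3)},(327.5,99),
 (("boss",(327.6,278.5),.084),("lever in",(327.7,205),.080),("lever mid",(327.7,240),.080),("openscrew",(225,144),.082),("endscrew",(366.1,208.9),.082)))
E
```

```text
ctr [ 0.621  -0.0389] fit [ 0.6194 -0.0386  1.8538  0.0693  0.0765] res mm [-1.5  0.3 -0.4 -0.5 -0.1 -0.5 -0.2 -0.  -0.6 -0.   0.2  0.3 -0.3  1.1]
boss [ 0.4944 -0.0173] r 0.12681800177114647 rel 1.1188655474690652
lever in [ 0.5491 -0.0268] r 0.0712908068971962 rel 1.1213126260630526
lever mid [ 0.523  -0.0224] r 0.09775688391445411 rel 1.1203641450105701
openscrew [0.6043 0.0363] r 0.07646807520556415 rel -0.08417371790813588
endscrew [ 0.5419 -0.0538] r 0.07902326388721366 rel 1.4811970005108037
```

```bash
python3 -c "
from h import *
plan([.513,-.049,.10],-.168,5)"
```

```text
[[np.float64(-0.015), np.float64(0.02), np.float64(0.099)], [0, 0, np.float64(-0.01)], 0]
[[np.float64(-0.015), np.float64(0.02), np.float64(0.099)], [0, 0, np.float64(-0.01)], 0]
[[np.float64(-0.015), np.float64(0.02), np.float64(0.099)], [0, 0, np.float64(-0.01)], 0]
[[np.float64(-0.015), np.float64(0.02), np.float64(0.099)], [0, 0, np.float64(-0.01)], 0]
[[np.float64(-0.015), np.float64(0.02), np.float64(0.099)], [0, 0, np.float64(-0.01)], 0]
```

move_arm(
  increments=[
    [[-0.015, 0.03, 0.099], [0, 0, -0.01], 0],
    [[-0.015, 0.03, 0.099], [0, 0, -0.01], 0],
    [[-0.015, 0.02, 0.099], [0, 0, -0.01], 0],
    [[-0.015, 0.015, 0.099], [0, 0, -0.01], 0],
    [[-0.015, 0.005, 0.099], [0, 0, 0], 0],
    [[0, 0, 0], [0, 0, 0], 0],
  ],
)

```text
time_s: 2.78
eef_pos: [0.5084, -0.0563, 0.095]
tcp_rot: [-0.0, 0.996, -0.087, -0.005]
ft_force: [0.2, -0.5, 1.6]
finger_gap: -0.0002
```

```bash
python3 -c "
from h import *
s=bot.sense();print(s['eef_pos'],yaw(s),s['ft_force'],rot(s).as_matrix()[:,2])
plan([.513,-.049,.063],-.168,3)"
```

```text
[ 0.50839487 -0.05633871  0.09497432] -0.17518649140515918 [ 0.20384407 -0.46095379  1.60418782] [-0.01051872  0.00143582 -0.99994365]
[[np.float64(0.004), np.float64(-0.009), np.float64(0.036)], [0, 0, np.float64(-0.02)], 0]
[[np.float64(0.004), np.float64(-0.009), np.float64(0.036)], [0, 0, np.float64(-0.02)], 0]
[[np.float64(0.004), np.float64(-0.009), np.float64(0.036)], [0, 0, np.float64(-0.02)], 0]
```

move_arm(
  increments=[
    [[0.006, 0, 0.036], [0, 0, -0.02], 0],
    [[0.006, 0, 0.036], [0, 0, -0.02], 0],
    [[0.003, 0, 0.025], [0, 0, 0], 0],
    [[0, 0, 0], [0, 0, 0], 0],
    [[0, 0, 0], [0, 0, 0], 0],
  ],
)

```text
time_s: 3.4
eef_pos: [0.5153, -0.058, 0.067]
tcp_rot: [-0.0, 0.996, -0.085, -0.003]
ft_force: [0.6, -0.5, -0.9]
finger_gap: 0.0002
```

```bash
cat >> h.py <<'E'
C=np.array([.6194,-.0386]);PSI=1.8538
def st(joint=None):
    """tool in the lens's polar frame: angle (joint units), radius; offset from the lever line for a joint value"""
    s=bot.sense();p=np.array(s["eef_pos"]);v=p[:2]-C;a=np.arctan2(v[1],v[0]);y=yaw(s)
    th=y+np.pi  # radial angle tool x points from
    u=np.array([np.cos(th),np.sin(th)]);t=np.array([-u[1],u[0]])
    print("t%.2f"%s["time_s"],"z%.4f"%p[2],"p",p[:2].round(4),"yaw as joint %.3f"%(th-PSI),"along r %.4f tang %.4f"%(v@u,v@t),"F rad %.2f tang %.2f z %.2f"%(s["ft_force"][:2]@u,s["ft_force"][:2]@t,s["ft_force"][2]),"tilt",rot(s).as_matrix()[:2,2].round(3))
E
python3 -c "
from h import *
import pickle
st();c=bot.calibration('wrist');pickle.dump(c,open('w2.pkl','wb'));cv2.imwrite('pics/w2.png',bot.grab_frame('wrist')[:,:,::-1]);st()"
```

```text
t3.40 z0.0670 p [ 0.5153 -0.058 ] yaw as joint 1.118 along r 0.0993 tang 0.0367 F rad -0.62 tang 0.36 z -0.94 tilt [-0.006  0.001]
t3.45 z0.0670 p [ 0.5152 -0.058 ] yaw as joint 1.118 along r 0.0994 tang 0.0367 F rad -0.11 tang -0.04 z 0.29 tilt [-0.006  0.001]
```

View pics/w2.png

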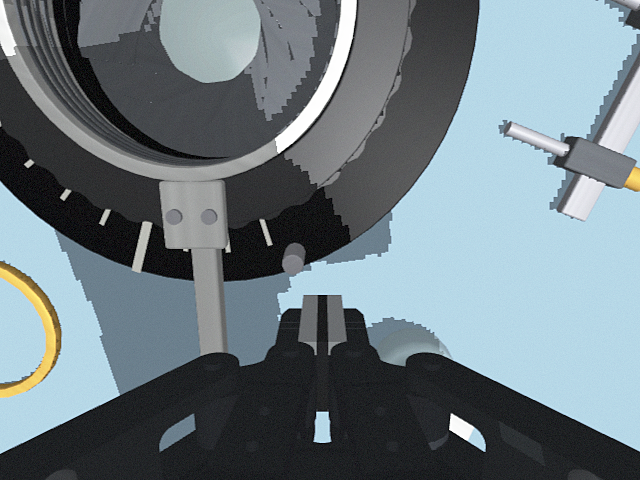

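move_arm(
  increments=[
    [[-0.012, -0.02, 0.013], [0, 0, 0], 0],
    [[0, -0.02, 0], [0, 0, 0], 0],
    [[0, -0.015, 0], [0, 0, 0], 0],
    [[0, -0.01, 0], [0, 0, 0], 0],
    [[0, -0.005, 0], [0, 0, 0], 0],
    [[0, 0, 0], [0, 0, 0], 0],
  ],
)

```text
time_s: 4.2
eef_pos: [0.5153, -0.035, 0.0634]
tcp_rot: [0.0, 0.996, -0.084, -0.003]
ft_force: [0.5, -0.1, -0.6]
finger_gap: -0.0
```

```bash
python3 -c "
from h import *
st()"
```

```text
t4.20 z0.0634 p [ 0.5153 -0.035 ] yaw as joint 1.119 along r 0.1032 tang 0.0140 F rad -0.56 tang 0.00 z -0.61 tilt [-0.006  0.   ]
```

move_arm(
  increments=[
    [[0, -0.008, 0], [0, 0, 0], 0],
    [[-0.001, -0.012, 0], [0, 0, 0.2], 0],
    [[-0.0016, -0.0206, 0], [0, 0, 0.4], 0],
    [[-0.0016, -0.0206, 0], [0, 0, 0.4], 0],
    [[-0.0016, -0.0206, 0], [0, 0, 0.4], 0],
    [[-0.0016, -0.0206, 0], [0, 0, 0.4], 0],
    [[-0.0016, -0.0206, 0], [0, 0, 0.4], 0],
    [[0, -0.01, 0], [0, 0, 0.2], 0],
  ],
)

```text
time_s: 5.2
eef_pos: [0.5248, 0.0047, 0.0634]
tcp_rot: [0.001, 0.962, -0.272, -0.003]
ft_force: [-1.5, -0.7, 0.6]
finger_gap: -0.0002
```

```bash
python3 -c "
from h import *
st()
s=bot.sense();c=bot.calibration('wrist');cv2.imwrite('pics/w3.png',bot.grab_frame('wrist')[:,:,::-1]);st()"
```

```text
t5.20 z0.0634 p [0.5248 0.0047] yaw as joint 0.737 along r 0.1032 tang 0.0126 F rad 0.87 tang 1.38 z 0.60 tilt [-0.007 -0.   ]
t5.25 z0.0634 p [0.525  0.0051] yaw as joint 0.736 along r 0.1033 tang 0.0123 F rad -0.44 tang 0.57 z 0.25 tilt [-0.007 -0.   ]
```

View pics/w3.png

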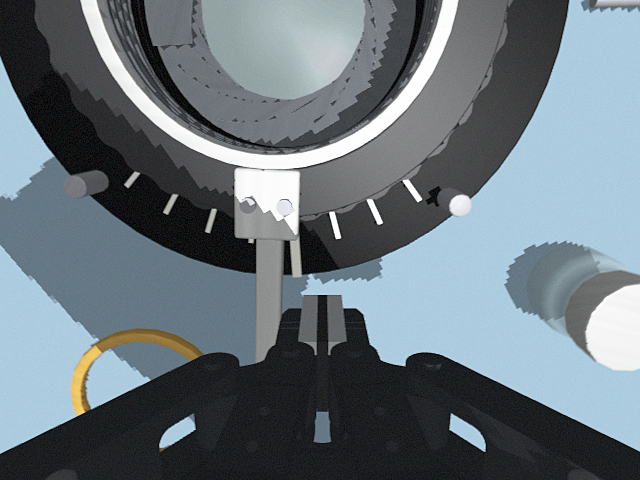

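The lever now stands just clockwise of the long mark (295,255) and the finger is against its right side. Pushing continues.

move_arm(
  increments=[
    [[-0.001, -0.012, 0], [0, 0, 0.2], 0],
    [[-0.0016, -0.0206, 0], [0, 0, 0.4], 0],
    [[-0.0016, -0.0206, 0], [0, 0, 0.4], 0],
    [[-0.0016, -0.0206, 0], [0, 0, 0.4], 0],
    [[-0.0016, -0.0206, 0], [0, 0, 0.4], 0],
    [[-0.0016, -0.0206, 0], [0, 0, 0.4], 0],
    [[-0.0016, -0.0206, 0], [0, 0, 0.4], 0],
    [[0, -0.01, 0], [0, 0, 0.2], 0],
  ],
)

```text
time_s: 6.25
eef_pos: [0.5507, 0.0394, 0.0625]
tcp_rot: [0.002, 0.881, -0.473, -0.004]
ft_force: [-0.5, -0.2, 0.2]
finger_gap: -0.0001
```

```bash
cat > lev.py <<'E'
from fit import *
def look(f):
    st();c=bot.calibration("wrist");im=bot.grab_frame("wrist")[:,:,::-1];cv2.imwrite(f,im);pickle.dump(c,open(f[:-3]+"pkl","wb"));st();return c,im
if __name__=="__main__":
    import sys;look(sys.argv[1])
E
python3 lev.py pics/w4.png
```

```text
t6.25 z0.0625 p [0.5507 0.0394] yaw as joint 0.303 along r 0.1030 tang 0.0142 F rad 0.11 tang 0.51 z 0.23 tilt [-0.01   0.001]
t6.30 z0.0625 p [0.5509 0.0399] yaw as joint 0.302 along r 0.1033 tang 0.0137 F rad -0.65 tang 1.04 z 0.87 tilt [-0.01   0.001]
```

View pics/w4.png

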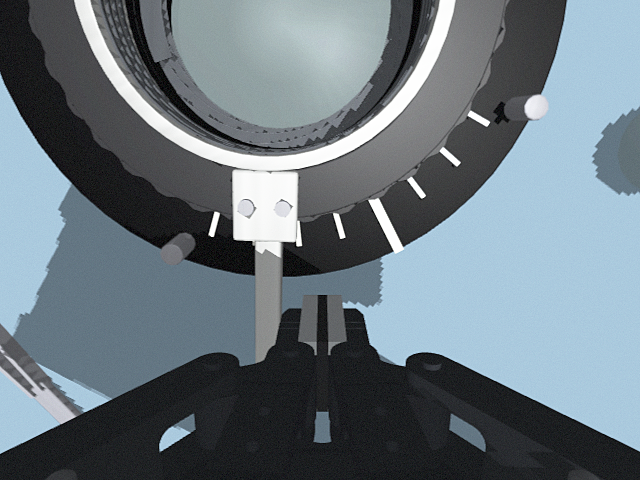

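The lever is now between the second and third marks, at about 0.25 rad, with the open stop screw at (178,248).

move_arm(
  increments=[
    [[-0.001, -0.012, 0], [0, 0, 0.2], 0],
    [[-0.0015, -0.016, 0], [0, 0, 0.33], 0],
    [[-0.0015, -0.016, 0], [0, 0, 0.33], 0],
    [[0, -0.008, 0], [0, 0, 0.2], 0],
    [[0, -0.006, 0], [0, 0, 0.1], 0],
  ],
)

```text
time_s: 6.92
eef_pos: [0.5642, 0.0504, 0.0616]
tcp_rot: [0.003, 0.836, -0.549, -0.005]
ft_force: [-1.6, -1.2, -0.3]
finger_gap: 0.0004
```

```bash
python3 lev.py pics/w5.png && python3 - <<'E'
import cv2
im=cv2.imread("pics/w5.png")[140:360,120:420]
cv2.imwrite("pics/w5c.png",cv2.resize(im,(600,440),interpolation=cv2.INTER_CUBIC))
E
```

```text
t6.92 z0.0616 p [0.5642 0.0504] yaw as joint 0.125 along r 0.1036 tang 0.0153 F rad -0.46 tang 1.91 z -0.25 tilt [-0.012  0.001]
t6.97 z0.0615 p [0.5644 0.0506] yaw as joint 0.124 along r 0.1037 tang 0.0151 F rad 0.32 tang 0.32 z 0.13 tilt [-0.012  0.001]
```

View pics/w5c.png

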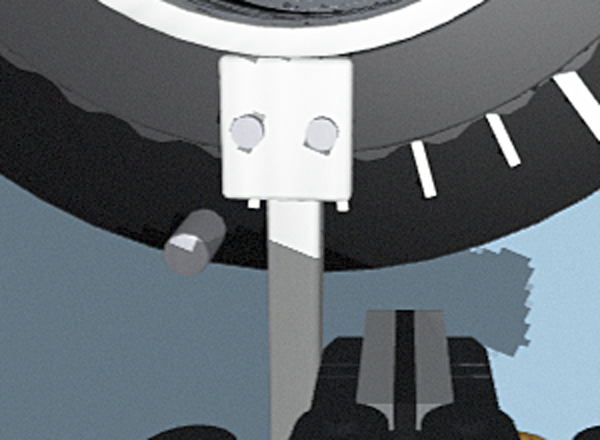

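The lever is now between the first two marks, at about 0.1 rad, and the stop screw at (195,240) in the crop is about 10 mm away. I'll slow down from here.

move_arm(
  increments=[
    [[0.002, -0.006, 0], [0, 0, 0.1], 0],
    [[0, -0.006, 0], [0, 0, 0.1], 0],
    [[0, -0.006, 0], [0, 0, 0.1], 0],
    [[0, -0.004, 0], [0, 0, 0.08], 0],
  ],
)

```text
time_s: 7.48
eef_pos: [0.5706, 0.0526, 0.0611]
tcp_rot: [0.003, 0.819, -0.574, -0.006]
ft_force: [-1.4, 1.1, 0.4]
finger_gap: -0.0001
```

```bash
python3 -c "
from h import *
st()"
```

```text
t7.47 z0.0611 p [0.5706 0.0526] yaw as joint 0.064 along r 0.1023 tang 0.0149 F rad 1.52 tang 0.97 z 0.38 tilt [-0.013  0.002]
```

move_arm(
  increments=[
    [[0, -0.005, 0], [0, 0, 0.1], 0],
    [[0, -0.004, 0], [0, 0, 0.08], 0],
  ],
)

```text
time_s: 7.72
eef_pos: [0.5733, 0.0536, 0.061]
tcp_rot: [0.003, 0.81, -0.586, -0.006]
ft_force: [-1.0, 1.3, 0.5]
finger_gap: 0.0005
```

move_arm(
  increments=[
    [[0, -0.004, -0.001], [0, 0, 0.08], 0],
  ],
)

```text
time_s: 7.85
eef_pos: [0.5743, 0.054, 0.0612]
tcp_rot: [0.003, 0.806, -0.591, -0.006]
ft_force: [-3.7, -0.3, -2.5]
finger_gap: -0.0001
```

```bash
python3 -c "
from h import *
st()"
```

```text
t7.85 z0.0612 p [0.5743 0.054 ] yaw as joint 0.022 along r 0.1019 tang 0.0151 F rad 0.80 tang 3.61 z -2.47 tilt [-0.014  0.002]
```

```bash
python3 lev.py pics/w6.png && python3 - <<'E'
from lev import *
for i in range(4): bot.grab_frame("top"); st()
E
```

```text
t7.85 z0.0612 p [0.5743 0.054 ] yaw as joint 0.022 along r 0.1019 tang 0.0151 F rad 0.80 tang 3.61 z -2.47 tilt [-0.014  0.002]
t7.90 z0.0611 p [0.5742 0.054 ] yaw as joint 0.022 along r 0.1019 tang 0.0153 F rad 0.71 tang 2.44 z 0.43 tilt [-0.014  0.002]
t7.95 z0.0611 p [0.5743 0.054 ] yaw as joint 0.023 along r 0.1019 tang 0.0152 F rad 1.33 tang 2.19 z 0.03 tilt [-0.014  0.002]
t8.00 z0.0612 p [0.5743 0.054 ] yaw as joint 0.023 along r 0.1019 tang 0.0151 F rad 1.46 tang 1.51 z -0.80 tilt [-0.014  0.002]
t8.05 z0.0612 p [0.5743 0.054 ] yaw as joint 0.023 along r 0.1019 tang 0.0151 F rad 1.21 tang 1.62 z -0.31 tilt [-0.014  0.002]
t8.10 z0.0612 p [0.5742 0.054 ] yaw as joint 0.023 along r 0.1019 tang 0.0152 F rad 0.45 tang 0.88 z -1.32 tilt [-0.014  0.002]
```

```bash
python3 - <<'E'
from lev import *
c=pickle.load(open("pics/w6.pkl","rb"));im=cv2.imread("pics/w6.png");hsv=cv2.cvtColor(im,cv2.COLOR_BGR2HSV)
u=lambda a:np.array([np.cos(a),np.sin(a)])
def P(r,j,z): return proj(c,np.r_[C+r*u(PSI+j),z]).round(0)
for j in range(8): print(j,P(.0693,.2*j,.068))
print("openscrew top",P(.078,-.096,.082),"lever if 0: r70,r100",P(.075,0,.08),P(.1,0,.08))
m=((hsv[...,1]<60)&(hsv[...,2]>140)).astype(np.uint8)
n,l,s_,ce=cv2.connectedComponentsWithStats(m)
for i in range(1,n):
    if 8<s_[i,4]<3000 and ce[i,1]<300:print(ce[i].round(1),s_[i])
cv2.imwrite("pics/w6c.png",cv2.resize(im[140:360,120:420],(600,440),interpolation=cv2.INTER_CUBIC))
E
```

```text
0 [269. 237.]
1 [312. 233.]
2 [353. 222.]
3 [393. 202.]
4 [428. 174.]
5 [460. 139.]
6 [485.  97.]
7 [504.  49.]
openscrew top [239. 275.] lever if 0: r70,r100 [265. 265.] [266. 340.]
[420.6  46.1] [410  23  20  48  60]
[505.7  55.9] [493  51  26  11 169]
[441.1  57.7] [439  56   5   4   9]
[395.9  91.5] [391  85  10  14  22]
[423.1  91.8] [420  90   7   5  13]
[485.8 103.1] [473  95  27  17 174]
[417.8  98.8] [415  98   7   3   9]
[382.3 107.5] [379 104   7   8  13]
[190.1 112. ] [187 108   8   9   9]
[369.5 119.8] [365 116   9   8  13]
[356.1 129.8] [351 125  12  10  18]
[216.9 132.2] [211 129  13   8  14]
[459.2 143.7] [447 134  25  20 168]
[271. 149.] [266 149  11   1  11]
[392.9 204.9] [385 193  17  25 150]
[354.2 224.3] [348 212  13  25 137]
[313.  235.9] [309 224   9  24 128]
[238.1 269.5] [232 267  16   7  46]
```

View pics/w6c.png

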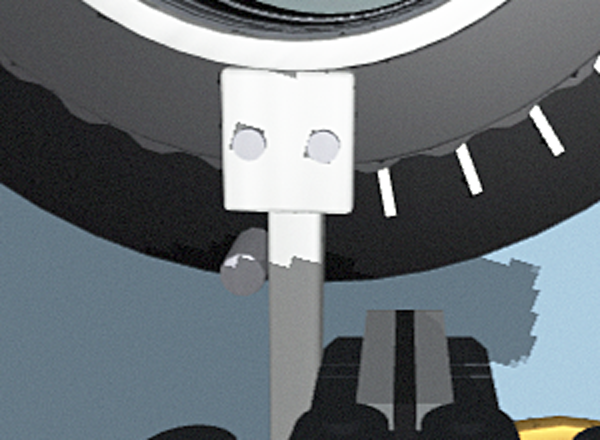

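move_arm(
  increments=[
    [[0, -0.004, 0], [0, 0, 0.05], 0],
  ],
)

```text
time_s: 8.22
eef_pos: [0.5745, 0.0541, 0.061]
tcp_rot: [0.004, 0.804, -0.594, -0.007]
ft_force: [-9.0, 0.0, 5.4]
finger_gap: 0.0001
```

```bash
python3 - <<'E'
from lev import *
for i in range(4): st();bot.grab_frame("top")
E
```

```text
t8.22 z0.0610 p [0.5745 0.0541] yaw as joint 0.015 along r 0.1018 tang 0.0157 F rad 2.68 tang 8.56 z 5.45 tilt [-0.016  0.002]
t8.28 z0.0610 p [0.5744 0.0541] yaw as joint 0.015 along r 0.1018 tang 0.0158 F rad 2.20 tang 6.29 z 4.08 tilt [-0.016  0.002]
t8.32 z0.0611 p [0.5744 0.0541] yaw as joint 0.015 along r 0.1018 tang 0.0158 F rad 2.09 tang 7.54 z 4.06 tilt [-0.016  0.002]
t8.38 z0.0611 p [0.5744 0.0541] yaw as joint 0.015 along r 0.1018 tang 0.0157 F rad 1.86 tang 7.66 z 4.14 tilt [-0.016  0.002]
```

The lever is against the stop: the force jumped to about 7.5 N while the tool barely moved, and the picture shows the lever's side at the screw. I'll back off and cross over to the other side.

move_arm(
  increments=[
    [[0, 0.01, 0], [0, 0, 0], 0],
    [[0, 0.02, 0], [0, 0, 0], 0],
    [[0, 0.02, 0], [0, 0, 0.05], 0],
    [[0, 0.01, -0.03], [0, 0, 0.05], 0],
    [[0, 0, -0.06], [0, 0, 0], 0],
    [[0, 0, -0.05], [0, 0, 0], 0],
    [[0, 0, 0], [0, 0, 0], 0],
    [[0, 0, 0], [0, 0, 0], 0],
  ],
)

```text
time_s: 9.43
eef_pos: [0.5571, 0.0479, 0.1047]
tcp_rot: [0.002, 0.799, -0.602, -0.006]
ft_force: [0.3, -0.5, -0.3]
finger_gap: 0.0001
```

```bash
python3 lev.py pics/w7.png; python3 -c "
from h import *
u=np.array([np.cos(PSI),np.sin(PSI)]);t=np.array([-u[1],u[0]])
plan([*(C+.104*u-.032*t),.11],PSI-np.pi,6)"
```

```text
t9.43 z0.1047 p [0.5571 0.0479] yaw as joint -0.003 along r 0.1004 tang 0.0360 F rad -0.57 tang -0.18 z -0.34 tilt [-0.012  0.004]
t9.47 z0.1047 p [0.5571 0.0479] yaw as joint -0.003 along r 0.1003 tang 0.0360 F rad -0.63 tang -0.59 z -0.01 tilt [-0.012  0.004]
[[np.float64(-0.002), np.float64(-0.038), np.float64(-0.003)], [0, 0, np.float64(-0.0)], 0]
[[np.float64(-0.002), np.float64(-0.038), np.float64(-0.003)], [0, 0, np.float64(-0.0)], 0]
[[np.float64(-0.002), np.float64(-0.038), np.float64(-0.003)], [0, 0, np.float64(-0.0)], 0]
[[np.float64(-0.002), np.float64(-0.038), np.float64(-0.003)], [0, 0, np.float64(-0.0)], 0]
[[np.float64(-0.002), np.float64(-0.038), np.float64(-0.003)], [0, 0, np.float64(-0.0)], 0]
[[np.float64(-0.002), np.float64(-0.038), np.float64(-0.003)], [0, 0, np.float64(-0.0)], 0]
```

move_arm(
  increments=[
    [[-0.002, -0.02, -0.015], [0, 0, 0], 0],
    [[-0.002, -0.045, 0], [0, 0, 0], 0],
    [[-0.002, -0.045, 0], [0, 0, 0], 0],
    [[-0.002, -0.045, 0], [0, 0, 0], 0],
    [[-0.002, -0.04, 0], [0, 0, 0], 0],
    [[0, -0.02, 0], [0, 0, 0], 0],
    [[0, 0, 0], [0, 0, 0], 0],
    [[0, 0, 0], [0, 0, 0], 0],
  ],
)

```text
time_s: 10.48
eef_pos: [0.6228, 0.0699, 0.107]
tcp_rot: [0.003, 0.799, -0.602, -0.006]
ft_force: [0.7, -0.3, -0.4]
finger_gap: 0.0
```

```bash
python3 lev.py pics/w8.png
```

```text
t10.47 z0.1070 p [0.6228 0.0699] yaw as joint -0.003 along r 0.1034 tang -0.0332 F rad -0.50 tang -0.56 z -0.37 tilt [-0.014  0.003]
t10.53 z0.1070 p [0.6227 0.07  ] yaw as joint -0.003 along r 0.1034 tang -0.0332 F rad 0.09 tang 1.12 z -0.07 tilt [-0.014  0.003]
```

View pics/w8.png

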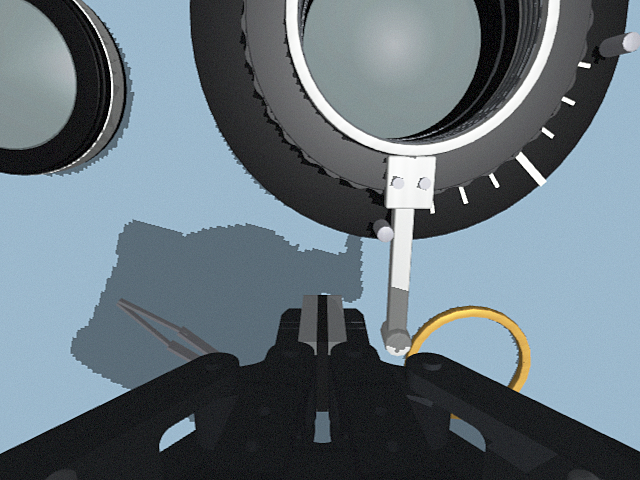

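The iris is fully open, and the lever at (400,260) rests against the open stop screw at (385,230). The finger is clear on the clockwise side and the front cell is well away at upper left.

move_arm(
  increments=[
    [[0, 0, 0.04], [0, 0, 0], 0],
    [[0, 0, 0.05], [0, 0, 0], 0],
    [[0, 0, 0.04], [0, 0, 0], 0],
    [[0, 0, 0.018], [0, 0, 0], 0],
    [[0, 0, 0], [0, 0, 0], 0],
    [[0, 0.015, 0], [0, 0, 0], 0],
    [[0, 0.015, 0], [0, 0, 0], 0],
    [[0, 0.01, 0], [0, 0, 0], 0],
    [[0, 0.005, 0], [0, 0, 0], 0],
    [[0, 0, 0], [0, 0, 0], 0],
  ],
)

```text
time_s: 11.78
eef_pos: [0.6075, 0.0662, 0.06]
tcp_rot: [0.003, 0.799, -0.602, -0.007]
ft_force: [-1.6, 0.3, 0.1]
finger_gap: 0.0001
```

```bash
python3 -c "
from h import *
st()"
```

```text
t11.78 z0.0600 p [0.6075 0.0662] yaw as joint -0.003 along r 0.1040 tang -0.0174 F rad 0.69 tang 1.50 z 0.11 tilt [-0.014  0.004]
```

move_arm(
  increments=[
    [[-0.0013, 0.01, 0], [0, 0, -0.2], 0],
    [[-0.0027, 0.0206, 0], [0, 0, -0.4], 0],
    [[-0.0027, 0.0206, 0], [0, 0, -0.4], 0],
    [[-0.0027, 0.0206, 0], [0, 0, -0.4], 0],
    [[-0.0027, 0.0206, 0], [0, 0, -0.4], 0],
    [[-0.0027, 0.0206, 0], [0, 0, -0.4], 0],
    [[-0.0027, 0.0206, 0], [0, 0, -0.4], 0],
    [[-0.0027, 0.0206, 0], [0, 0, -0.4], 0],
    [[-0.0013, 0.01, 0], [0, 0, -0.2], 0],
  ],
)

```text
time_s: 12.9
eef_pos: [0.5608, 0.0497, 0.0607]
tcp_rot: [-0.0, 0.924, -0.381, -0.006]
ft_force: [0.4, 0.7, -0.2]
finger_gap: 0.0001
```

```bash
python3 -c "
from h import *
st()"
```

```text
t12.90 z0.0607 p [0.5608 0.0497] yaw as joint 0.505 along r 0.1038 tang -0.0213 F rad 0.17 tang -0.79 z -0.22 tilt [-0.011  0.005]
```

move_arm(
  increments=[
    [[-0.001, 0.012, 0], [0, 0, -0.1], 0],
    [[-0.0025, 0.0206, 0], [0, 0, -0.33], 0],
    [[-0.0025, 0.0206, 0], [0, 0, -0.33], 0],
    [[-0.0013, 0.01, 0], [0, 0, -0.2], 0],
    [[0, 0, 0], [0, 0, 0], 0],
  ],
)

```text
time_s: 13.52
eef_pos: [0.546, 0.037, 0.0608]
tcp_rot: [-0.001, 0.95, -0.311, -0.006]
ft_force: [0.2, -0.5, -0.2]
finger_gap: -0.0002
```

```bash
python3 lev.py pics/w9.png; python3 - <<'E'
import cv2
im=cv2.imread("pics/w9.png")[100:360,200:600]
cv2.imwrite("pics/w9c.png",cv2.resize(im,(800,520),interpolation=cv2.INTER_CUBIC))
E
```

```text
t13.53 z0.0608 p [0.546 0.037] yaw as joint 0.654 along r 0.1039 tang -0.0174 F rad -0.40 tang 0.28 z -0.20 tilt [-0.011  0.006]
t13.57 z0.0609 p [0.5461 0.037 ] yaw as joint 0.654 along r 0.1038 tang -0.0175 F rad 0.50 tang -0.70 z 0.69 tilt [-0.011  0.005]
```

View pics/w9c.png

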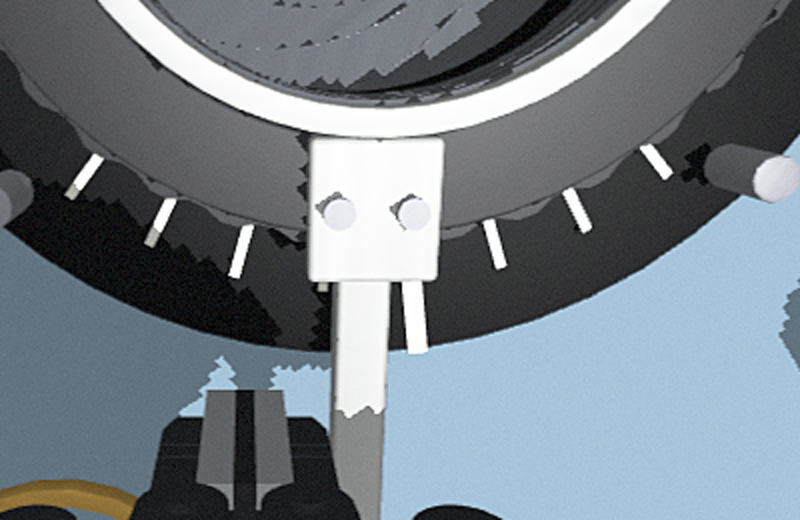

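```bash
python3 - <<'E'
from lev import *
c=pickle.load(open("pics/w9.pkl","rb"));im=cv2.imread("pics/w9.png");hsv=cv2.cvtColor(im,cv2.COLOR_BGR2HSV)
m=((hsv[...,1]<50)&(hsv[...,2]>120)).astype(np.uint8)
n,l,s_,ce=cv2.connectedComponentsWithStats(m)
for i in range(1,n):
    if 20<s_[i,4]<3000 and 160<ce[i,1]<300:print(ce[i].round(1),s_[i])
g=im[...,1].astype(int)
for y in (246,252,258,264,270,276,282,290): print(y,g[y,360:420].tolist())
E
```

```text
[345.4 170.1] [339 165  14  14  48]
[528.  180.2] [520 172  17  18 130]
[241.8 187.6] [233 177  19  23 147]
[588.1 188.9] [576 178  25  24 442]
[193.9 200.5] [182 192  23  20 225]
[488.3 204.8] [481 194  15  23 156]
[279.9 210.2] [272 199  16  24 138]
[447.  221.5] [441 209  13  26 156]
[320.2 224.9] [314 212  13  27 157]
[637.7 278.2] [634 262   6  33  96]
246 [0, 0, 0, 12, 0, 15, 79, 97, 98, 166, 225, 244, 248, 244, 245, 245, 245, 244, 245, 245, 246, 247, 247, 247, 247, 247, 247, 246, 249, 249, 249, 252, 252, 245, 185, 79, 49, 47, 53, 47, 26, 223, 255, 255, 254, 254, 254, 254, 255, 255, 255, 146, 29, 46, 52, 45, 60, 55, 53, 49]
252 [48, 35, 23, 20, 19, 20, 75, 95, 124, 182, 227, 246, 248, 245, 243, 246, 246, 244, 245, 246, 246, 245, 246, 246, 247, 247, 248, 248, 248, 248, 249, 250, 250, 244, 173, 41, 47, 50, 49, 55, 39, 85, 255, 255, 255, 254, 254, 254, 254, 255, 255, 255, 32, 46, 47, 50, 54, 47, 52, 52]
258 [17, 19, 16, 24, 0, 36, 81, 91, 135, 192, 230, 246, 245, 244, 244, 245, 244, 245, 246, 245, 244, 246, 246, 247, 245, 246, 246, 247, 246, 248, 248, 251, 246, 236, 170, 29, 42, 5
[... 870 characters left out ...]
2, 202, 172, 247, 255, 255, 255, 247, 239, 240, 232, 202, 186, 199, 196, 197, 196, 194, 196]
282 [111, 114, 115, 115, 115, 103, 86, 114, 168, 226, 241, 244, 243, 241, 241, 243, 244, 243, 244, 242, 244, 245, 243, 244, 244, 246, 246, 246, 246, 248, 248, 242, 222, 202, 198, 192, 197, 197, 193, 197, 196, 195, 194, 196, 198, 195, 195, 196, 193, 193, 196, 201, 197, 197, 199, 192, 195, 197, 192, 194]
290 [192, 196, 199, 201, 189, 133, 75, 114, 180, 229, 242, 244, 240, 241, 241, 242, 242, 242, 242, 243, 242, 243, 244, 243, 245, 244, 245, 246, 246, 248, 247, 234, 200, 185, 195, 197, 196, 194, 194, 198, 194, 198, 195, 192, 197, 197, 199, 197, 193, 202, 195, 193, 198, 197, 198, 198, 198, 198, 195, 198]
```

```bash
cat > joint.py <<'E'
from lev import *
def edges(row,lo,hi,thr):
    """subpixel span of the values above thr between columns lo..hi (widest run)"""
    a=row[lo:hi].astype(float)>thr
    k=np.flatnonzero(np.diff(np.r_[0,a.astype(int),0]));runs=[(k[i],k[i+1]) for i in range(0,len(k),2)];b=max(runs,key=lambda r:r[1]-r[0])
    f=lambda i:(row[lo+i-1]*1.-thr)/(row[lo+i-1]*1.-row[lo+i])
    return lo+b[0]-1+f(b[0]),lo+b[1]-1+f(b[1])
def joint(c,im,marks,lev,lng):
    g=im[...,1];W={k:atz(c,v,.068)[:2] for k,v in marks.items()};u=lambda a:np.array([np.cos(a),np.sin(a)])
    mk=[];lv=[]
    for y in range(*lng[0]): mk.append((np.mean(edges(g[y],lng[1],lng[2],150)),y))
    for y in range(*lev[0]): lv.append((np.mean(edges(g[y],lev[1],lev[2],lev[3])),y))
    M=np.array([atz(c,p,.068)[:2] for p in mk]);L=np.array([atz(c,p,.080)[:2] for p in lv])
    def f(q):
        v=M-q[:2];n=np.array([-np.sin(q[2]+.8),np.cos(q[2]+.8)])
        return np.hstack([w-q[:2]-q[3]*u(q[2]+.2*k) for k,w in W.items()]+[v@n/np.sqrt(len(M))])
    s=least_squares(f,[*C,PSI,.0685],x_scale=.01);q=s.x;print("fit",q,"rms mm",np.sqrt(np.mean(f(q)**2))*1e3)
    for ctr,nm in((q[:2],"own centre"),(C,"first centre")):
        A=lambda P:np.arctan2(*(P-ctr).T[::-1])
        print(nm,"joint",(.8+A(L).mean()-A(M).mean()).round(4),"long rel psi",(A(M).mean()-q[2]).round(4),"lever r",np.hypot(*(L-ctr).T)[[0,-1]],"ang spread",(A(L)[-1]-A(L)[0]).round(4))
E
python3 - <<'E'
from joint import *
c=pickle.load(open("pics/w9.pkl","rb"));im=cv2.imread("pics/w9.png")
joint(c,im,{0:(241.8,187.6),1:(279.9,210.2),2:(320.2,224.9),5:(447,221.5),6:(488.3,204.8),7:(528,180.2)},((250,275),362,398,150),((248,272),399,418))
E
```

```text
fit [ 0.6176 -0.0385  1.8333  0.0688] rms mm 0.10963844551202795
own centre joint 0.6683 long rel psi 0.7998 lever r [0.0707 0.0783] ang spread 0.0011
first centre joint 0.6716 long rel psi 0.8093 lever r [0.0723 0.0798] ang spread -0.0002
```

move_arm(
  increments=[
    [[-0.001, 0.012, 0], [0, 0, -0.25], 0],
    [[-0.001, 0.012, 0], [0, 0, -0.25], 0],
    [[-0.001, 0.008, 0], [0, 0, -0.2], 0],
    [[0, 0, 0], [0, 0, 0], 0],
  ],
)

```text
time_s: 14.08
eef_pos: [0.5396, 0.0294, 0.0608]
tcp_rot: [-0.001, 0.966, -0.258, -0.006]
ft_force: [0.2, -0.2, 0.4]
finger_gap: -0.0003
```

```bash
python3 lev.py pics/w10.png; cat > comp.py <<'E'
from joint import *
def show(f,rows,c0,c1):
    im=cv2.imread(f);hsv=cv2.cvtColor(im,cv2.COLOR_BGR2HSV)
    m=((hsv[...,1]<50)&(hsv[...,2]>120)).astype(np.uint8)
    n,l,s_,ce=cv2.connectedComponentsWithStats(m)
    for i in range(1,n):
        if 20<s_[i,4]<3000 and 120<ce[i,1]<300:print(ce[i].round(1),s_[i])
    for y in rows: print(y,im[y,c0:c1,1].tolist())
E
python3 -c "
from comp import *
show('pics/w10.png',(248,258,266,274,282),340,420)"
```

```text
t14.07 z0.0608 p [0.5396 0.0294] yaw as joint 0.766 along r 0.1031 tang -0.0192 F rad -0.31 tang 0.04 z 0.44 tilt [-0.011  0.005]
t14.12 z0.0608 p [0.5397 0.0294] yaw as joint 0.766 along r 0.1030 tang -0.0192 F rad -0.42 tang -0.20 z -0.38 tilt [-0.011  0.005]
[466.3 135.6] [445 124  42  23 111]
[421.8 151.2] [414 149  17   5  33]
[385.8 153.4] [380 153  13   2  23]
[229.1 172.1] [217 160  24  25 168]
[342.9 173.1] [323 161  33  31 306]
[176.2 182.4] [165 172  23  23 356]
[264.2 199.5] [255 186  19  28 151]
[511.9 198.6] [506 189  13  19 121]
[568. 213.] [557 202  23  23 424]
[302.6 219.3] [296 206  14  28 146]
[471.  219.5] [466 210  12  20 124]
[343.2 232.2] [339 219   9  26 144]
[428.6 231.8] [425 221   9  23 133]
[623.  298.4] [ 600  254   40   94 2497]
248 [49, 48, 52, 52, 49, 47, 50, 56, 48, 58, 52, 51, 59, 51, 54, 49, 53, 54, 58, 36, 11, 4, 13, 21, 16, 9, 1, 80, 102, 94, 154, 210, 239, 249, 247, 247, 248, 248, 247, 248, 248, 248, 249, 248, 249, 249, 248, 249, 249, 250, 250, 251, 252, 252, 248, 238, 164, 39, 55, 54, 58, 62, 54, 50, 56, 56, 57, 47, 60, 55, 58, 54, 55, 52, 57, 5
[... 772 characters left out ...]
, 44, 46, 42, 39, 36, 47, 39, 23, 0, 21, 21, 18, 10, 76, 101, 102, 157, 214, 241, 247, 246, 245, 245, 246, 244, 246, 246, 247, 247, 247, 247, 247, 248, 248, 248, 249, 248, 249, 252, 249, 244, 174, 43, 35, 50, 52, 49, 47, 49, 47, 40, 52, 49, 51, 45, 44, 46, 52, 41, 44, 44, 42, 44, 38, 35, 37, 47]
282 [202, 200, 204, 200, 200, 199, 199, 200, 198, 196, 200, 203, 200, 201, 202, 199, 202, 203, 200, 200, 196, 199, 200, 200, 202, 198, 136, 85, 118, 183, 230, 246, 246, 245, 244, 246, 244, 246, 245, 246, 246, 246, 246, 247, 246, 246, 247, 248, 248, 249, 249, 250, 243, 219, 198, 202, 198, 198, 196, 200, 203, 200, 201, 199, 198, 200, 199, 201, 204, 199, 203, 199, 197, 201, 203, 202, 202, 202, 197, 199]
```

```bash
cat > joint2.py <<'E'
from joint import *
def joint2(c,im,marks,rows,lo,hi,thr=150,zl=.08):
    g=im[...,1];W={k:atz(c,v,.068)[:2] for k,v in marks.items()};u=lambda a:np.array([np.cos(a),np.sin(a)])
    L=np.array([atz(c,(np.mean(edges(g[y],lo,hi,thr)),y),zl)[:2] for y in range(*rows)])
    f=lambda q:np.hstack([w-q[:2]-q[3]*u(q[2]+.2*k) for k,w in W.items()])
    q=least_squares(f,[*C,PSI,.0685],x_scale=.01).x
    A=np.arctan2(*(L-q[:2]).T[::-1])-q[2]
    print("fit",q,"rms mm",np.sqrt(np.mean(f(q)**2))*1e3,"joint",A.mean(),"first/last",A[0],A[-1],"r",np.hypot(*(L-q[:2]).T)[[0,-1]]);return q
E
python3 - <<'E'
from joint2 import *
c=pickle.load(open("pics/w10.pkl","rb"));im=cv2.imread("pics/w10.png")
M={0:(229.1,172.1),1:(264.2,199.5),2:(302.6,219.3),3:(343.2,232.2),5:(428.6,231.8),6:(471,219.5),7:(511.9,198.6)}
joint2(c,im,M,(248,278),362,400,150)
c=pickle.load(open("w1.pkl","rb"));im=cv2.imread("pics/w1.png")
joint2(c,im,{0:(242.7,147.2),1:(253.3,163.1),2:(266,177.06),3:(281.6,188.3),7:(351.5,196.3)},(215,265),315,340,210)
E
```

```text
fit [ 0.6171 -0.0391  1.8232  0.0688] rms mm 0.11783881242088227 joint 0.7627185128704986 first/last 0.7615477101938191 0.7640904534324866 r [0.0692 0.0783]
fit [ 0.618  -0.0384  1.8439  0.0682] rms mm 0.18505464057668922 joint 1.129253456645186 first/last 1.1284404986856484 1.1292814631009789 r [0.0773 0.1152]
```

move_arm(
  increments=[
    [[0, 0.006, 0], [0, 0, -0.1], 0],
    [[0, 0.005, 0], [0, 0, -0.1], 0],
    [[0, 0, 0], [0, 0, 0], 0],
  ],
)

```text
time_s: 14.5
eef_pos: [0.5379, 0.0265, 0.0608]
tcp_rot: [-0.001, 0.97, -0.243, -0.006]
ft_force: [-1.2, 1.1, 0.1]
finger_gap: -0.0002
```

```bash
python3 lev.py pics/w11.png; python3 -c "
from comp import *
show('pics/w11.png',(252,274),340,420)"
```

```text
t14.50 z0.0608 p [0.5379 0.0265] yaw as joint 0.798 along r 0.1025 tang -0.0191 F rad 1.57 tang -0.36 z 0.08 tilt [-0.011  0.005]
t14.55 z0.0608 p [0.538  0.0265] yaw as joint 0.797 along r 0.1025 tang -0.0191 F rad 0.91 tang 0.77 z -0.14 tilt [-0.011  0.005]
[461.1 140. ] [439 129  44  21 117]
[416.6 154.2] [409 152  17   5  33]
[396.7 155.7] [392 154  12   4  30]
[223.6 169.2] [212 158  24  24 159]
[342.7 175.5] [321 163  36  32 331]
[169.7 178. ] [158 167  23  24 364]
[258.1 197.6] [249 185  19  26 146]
[505.2 204.6] [499 196  13  18 115]
[296.4 217.7] [289 205  16  28 152]
[560.  220.3] [549 209  23  23 418]
[463.8 223.9] [458 214  12  21 128]
[336.5 231.4] [332 217  10  29 156]
252 [51, 54, 54, 52, 49, 54, 54, 47, 48, 49, 50, 52, 50, 47, 58, 53, 48, 45, 62, 62, 36, 18, 7, 6, 22, 15, 17, 80, 96, 114, 176, 225, 246, 250, 248, 247, 247, 248, 247, 248, 248, 249, 248, 250, 249, 249, 249, 249, 250, 249, 250, 251, 253, 253, 246, 180, 57, 48, 57, 55, 56, 57, 51, 56, 60, 58, 59, 54, 52, 57, 61, 54, 58, 60, 59, 60, 56, 55, 56, 58]
274 [18, 14, 26, 10, 20, 24, 15, 10, 15, 22, 14, 31, 46, 54, 44, 52, 47, 47, 33, 22, 0, 14, 21, 0, 13, 20, 78, 100, 102, 127, 207, 246, 248, 246, 246, 246, 247, 247, 247, 246, 246, 248, 247, 247, 246, 248, 248, 248, 249, 249, 250, 252, 250, 245, 176, 28, 47, 46, 42, 54, 50, 49, 49, 56, 47, 49, 47, 44, 53, 49, 53, 50, 50, 51, 48, 54, 43, 48, 50, 46]
```

```bash
python3 - <<'E'
from joint2 import *
c=pickle.load(open("pics/w11.pkl","rb"));im=cv2.imread("pics/w11.png")
M={0:(223.6,169.2),1:(258.1,197.6),2:(296.4,217.7),3:(336.5,231.4),6:(463.8,223.9),7:(505.2,204.6)}
for t in(150,110,200): joint2(c,im,M,(248,276),362,400,t)
g=im[:,:,1]
print(g[245,400:440].tolist(),g[230,400:440].tolist())
E
```

```text
fit [ 0.6171 -0.0392  1.8224  0.0687] rms mm 0.2035322825546857 joint 0.7942851388853616 first/last 0.7926334699680169 0.7956744339775632 r [0.0686 0.0771]
fit [ 0.6171 -0.0392  1.8224  0.0687] rms mm 0.2035322825546857 joint 0.7933737924435131 first/last 0.792309213398839 0.7944226232493645 r [0.0686 0.0771]
fit [ 0.6171 -0.0392  1.8224  0.0687] rms mm 0.2035322825546857 joint 0.7948949631400819 first/last 0.7932965278533564 0.7963160769507129 r [0.0686 0.0771]
[160, 157, 182, 208, 208, 208, 214, 215, 223, 217, 217, 221, 220, 222, 220, 217, 197, 147, 74, 0, 171, 255, 255, 255, 255, 255, 34, 55, 62, 57, 60, 59, 59, 57, 59, 59, 56, 62, 59, 54] [251, 251, 251, 251, 251, 251, 251, 251, 251, 251, 252, 253, 252, 253, 252, 251, 252, 252, 250, 238, 239, 255, 255, 255, 41, 59, 63, 60, 70, 65, 67, 62, 61, 61, 60, 62, 68, 64, 57, 64]
```

move_arm(
  increments=[
    [[0, 0.002, 0], [0, 0, 0], 0],
    [[0, 0, 0], [0, 0, 0], 0],
  ],
)

```text
time_s: 14.8
eef_pos: [0.5377, 0.026, 0.0608]
tcp_rot: [-0.001, 0.97, -0.243, -0.006]
ft_force: [0.2, 0.2, -0.1]
finger_gap: 0.0001
```

```bash
python3 lev.py pics/w12.png; python3 -c "
from comp import *
show('pics/w12.png',(),340,420)"
```

```text
t14.80 z0.0608 p [0.5377 0.026 ] yaw as joint 0.797 along r 0.1025 tang -0.0185 F rad -0.09 tang -0.22 z -0.08 tilt [-0.011  0.005]
t14.85 z0.0608 p [0.5378 0.0259] yaw as joint 0.797 along r 0.1024 tang -0.0185 F rad -0.92 tang -0.73 z 0.17 tilt [-0.011  0.005]
[459.  140.2] [438 129  43  22 114]
[414.6 154.3] [406 152  19   5  38]
[378.7 155.8] [373 155  13   3  29]
[395.4 156.1] [390 155  12   3  22]
[221.3 169.8] [210 159  24  23 147]
[341.5 176.6] [320 162  37  38 348]
[167.6 178.6] [156 168  23  23 390]
[256.1 198.2] [247 185  19  27 145]
[503.2 204.6] [497 196  13  18 115]
[294.4 218.2] [287 205  16  28 150]
[557.8 220.5] [546 210  24  23 422]
[461.4 223.2] [452 212  16  23 134]
[334.8 231.6] [330 218  11  28 153]
[427.6 220.8] [422 219  13   5  31]
```

```bash
python3 - <<'E'
from joint2 import *
c=pickle.load(open("pics/w12.pkl","rb"));im=cv2.imread("pics/w12.png")
M={0:(221.3,169.8),1:(256.1,198.2),2:(294.4,218.2),3:(334.8,231.6),7:(503.2,204.6)}
for t in(110,200): joint2(c,im,M,(248,276),362,400,t)
E
```

```text
fit [ 0.6173 -0.0391  1.8257  0.0688] rms mm 0.21683122127763443 joint 0.7983765043556666 first/last 0.7973583347817721 0.8000804064951006 r [0.0686 0.0771]
fit [ 0.6173 -0.0391  1.8257  0.0688] rms mm 0.21683122127763443 joint 0.799919253888586 first/last 0.7989759067868119 0.8012786703504173 r [0.0686 0.0771]
```

The lever now measures about 0.799 rad. Next I'll draw clear, then check from above.

move_arm(
  increments=[
    [[0, -0.02, 0], [0, 0, 0], 0],
    [[0, -0.03, 0], [0, 0, 0], 0],
    [[0, -0.02, 0], [0, 0, 0], 0],
    [[0, 0, -0.05], [0, 0, 0], 0],
    [[0, 0, -0.12], [0, 0, 0], 0],
    [[0, 0, -0.15], [0, 0, 0], 0],
    [[0, 0.05, -0.15], [0, 0, 0], 0],
    [[0, 0.05, -0.08], [0, 0, 0], 0],
    [[0, 0, 0], [0, 0, 0], 0],
    [[0, 0, 0], [0, 0, 0], 0],
  ],
)

```text
time_s: 16.1
eef_pos: [0.5362, 0.0166, 0.2352]
tcp_rot: [-0.001, 0.97, -0.244, -0.005]
ft_force: [-0.2, 0.6, 0.1]
finger_gap: 0.0001
```

```bash
python3 lev.py pics/w13.png; python3 - <<'E'
from comp import *
show('pics/w13.png',(),340,420)
c=pickle.load(open("pics/w13.pkl","rb"))
for r,z in((.075,.08),(.1,.08),(.126,.084),(0,.09)):print(proj(c,np.r_[C+r*np.array([np.cos(PSI+.79),np.sin(PSI+.79)]),z]))
im=cv2.imread("pics/w13.png");x,y=proj(c,np.r_[C+.085*np.array([np.cos(PSI+.79),np.sin(PSI+.79)]),.07]).astype(int)
a=im[max(y-110,0):y+70,max(x-120,0):x+120];print(y-110,x-120)
cv2.imwrite("pics/w13c.png",cv2.resize(a,(a.shape[1]*3,a.shape[0]*3),interpolation=cv2.INTER_CUBIC))
E
```

```text
t16.10 z0.2352 p [0.5362 0.0166] yaw as joint 0.795 along r 0.0994 tang -0.0093 F rad 0.45 tang -0.43 z 0.14 tilt [-0.009  0.005]
t16.15 z0.2351 p [0.5362 0.0163] yaw as joint 0.795 along r 0.0993 tang -0.0090 F rad -0.16 tang 0.36 z 0.74 tilt [-0.009  0.004]
[ 93.4 151.8] [ 69  61  50 158 985]
[264.6 145.9] [260 141  11  11  39]
[279.6 158.7] [275 153  10  12  41]
[389.  159.3] [385 153   9  13  44]
[296.8 168.1] [294 162   7  13  41]
[371.8 169.1] [369 163   7  13  43]
[408.7 166.4] [404 162  10  10  80]
[314.8 174.8] [313 168   4  13  35]
[353.1 174.1] [351 168   5  14  44]
[482.3 210.9] [463 203  41  25 164]
[497.9 238. ] [ 474  215   49   47 1781]
[334.2 259.5] [326 252  17  16 197]
[334.2787 186.2451]
[333.8193 221.6005]
[333.5087 258.422 ]
[336.3017  67.7799]
88 213
```

View pics/w13c.png

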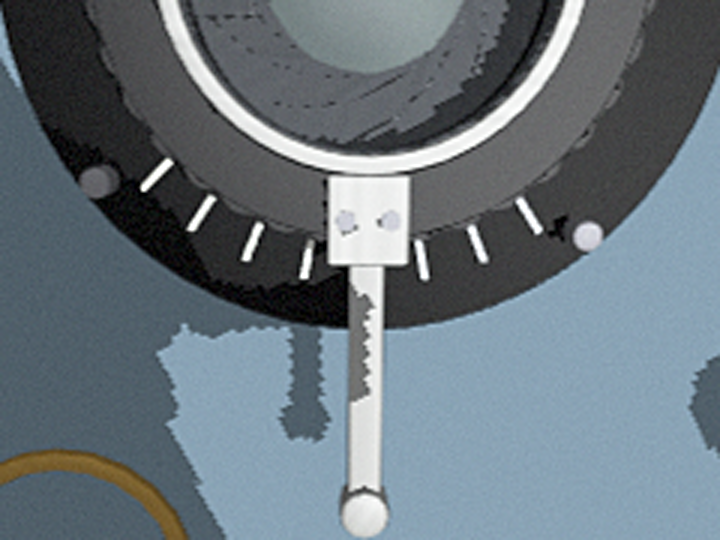

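```bash
python3 - <<'E'
from joint2 import *
c=pickle.load(open("pics/w13.pkl","rb"));im=cv2.imread("pics/w13.png")
M={0:(264.6,145.9),1:(279.6,158.7),2:(296.8,168.1),3:(314.8,174.8),5:(353.1,174.1),6:(371.8,169.1),7:(389,159.3)}
q=joint2(c,im,M,(226,245),322,350,190)
for p in((334.2,259.5),(334.4,259)):
  w=atz(c,p,.084)[:2]-q[:2];print("boss",np.hypot(*w),np.arctan2(w[1],w[0])-q[2])
for y in(200,210,230,240):print(im[y,322:348,1].tolist())
T=bot.calibration("top");a=cv2.imread("pics/top0.png",0).astype(int);g=cv2.cvtColor(bot.grab_frame("top"),cv2.COLOR_RGB2GRAY);cv2.imwrite("pics/top1.png",g)
roi=lambda i:cv2.Canny(i[155:270,290:395].astype(np.uint8),60,150).astype(np.float32)
# front edge of the foot/flange: shift of the upper half of the lens between first and last top pictures
A=a[185:222,300:386].astype(np.float32);B=g[185:222,300:386].astype(np.float32);print("shift px (about 2.1mm/px)",cv2.phaseCorrelate(A,B,cv2.createHanningWindow(A.shape[::-1],cv2.CV_32F)))
E
```

```text
fit [ 0.6181 -0.0382  1.842   0.0683] rms mm 0.17571630263560814 joint 0.8047972932390158 first/last 0.8047829680686822 0.8043898340798921 r [0.1019 0.1151]
boss 0.12550591342990072 0.8037955925462101
boss 0.12513035894835378 0.8049032622926513
[164, 161, 164, 164, 167, 163, 155, 119, 113, 111, 115, 115, 103, 119, 188, 229, 239, 232, 168, 145, 168, 166, 165, 158, 165, 162]
[164, 163, 160, 163, 165, 165, 152, 116, 110, 118, 116, 113, 106, 184, 237, 235, 238, 229, 171, 148, 165, 165, 164, 168, 164, 160]
[141, 169, 164, 164, 166, 166, 132, 155, 211, 222, 221, 221, 222, 225, 228, 227, 236, 212, 160, 161, 162, 165, 163, 164, 167, 166]
[163, 162, 161, 162, 163, 166, 135, 157, 212, 220, 220, 221, 223, 223, 228, 230, 235, 195, 154, 160, 163, 165, 167, 164, 159, 163]
shift px (about 2.1mm/px) ((0.18707949034903493, 0.04883468399590285), 0.44916325410207114)
```

```bash
python3 -c "
from h import *
st();print(bot.job_done())"
```

```text
t16.20 z0.2348 p [0.536  0.0164] yaw as joint 0.795 along r 0.0995 tang -0.0090 F rad 0.28 tang -0.12 z 0.12 tilt [-0.01   0.004]
the job is handed in; nothing more can be done
None
```

The job is done and handed in at 16.2 s on the robot's clock. With closed fingers I pushed the lever clockwise to the wide-open stop. I then lifted over it and pushed it back anticlockwise onto the long mark, and drew clear to about 0.235 m height.

- **Open stop:** the force jumped from about 2 N to about 7.5 N (8.6 N peak reading) while the tool barely moved. The picture showed the lever against the screw with the iris fully open. The peak was just over the roughly 8 N at which the lens is said to slide, higher than I meant to push.
- **Lever on the long mark (0.80 rad):** the close view before drawing clear gave 0.798–0.800 rad, and the view from above afterwards gave 0.804–0.805 rad. They disagree by about 0.005 rad, which is about 0.4 mm at the rim.
- **Lens position:** the wrist views from above at the start and end agree to about 0.2 mm and 0.002 rad. The close-up views differed by about 1–2 mm and 0.02 rad. I took that as camera calibration error, because the change was not in the direction of the push.
- **Other things on the mat:** the tool was planned to stay clear of them, and the pictures I viewed showed nothing disturbed. I made no measured before-and-after check of them.

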